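Past the spring stop: loaf tin into the end bay

ROBOT

A 7-joint arm with a two-finger parallel gripper is mounted at the origin on the work surface. World frame = base frame: x ahead of the robot, y to its left, z up, the work surface at z = 0. Lengths are in m, angles in rad, forces in N, time in s.
With the tool pointing down it reaches from about 0.425 to 0.925 m from the base axis. Payload 6.8 kg.
Tool frame: the origin (TCP) lies at the very end of the fingers, on their centre line; the grasp point (between the pads) lies bot.grip_point_offset behind it (bot.grip_point_offset is the distance from the TCP to the grasp point, in m); z points along the fingers, y is the line along which they close (so a half turn about z gives the same grasp; the last joint's range is limited). The gripper opens to 85 mm and grips with 20 to 120 N. Pads are 22 mm wide; open, the fingers measure 114 mm over their backs; the gripper's body (76 mm by 85 mm) begins 54 mm behind the grasp point. The pads swing forward as they close: fully open they stand 13 mm farther back than shut.
Start: joints at [1.059, 0.477, 0.022, 1.555, -0.011, 1.109, -0.083], TCP at [0.265, -0.621, 0.231] pointing down, gripper open.
Joint ranges: [-2.96, 2.96], [-0.34, 2.1], [-1.41, 1.46], [0.24, 2.44], [-1.37, 4.51], [0.17, 1.92], [-2.96, 2.96]. Speed limits (rad/s): [2.39, 2.39, 3.14, 3.14, 3.14, 3.14, 3.14].

INTERFACE

Orientations are given as a unit quaternion [w, x, y, z].
In Python, from station import bot, imaging gives the robot as it stands. The module is installed in compiled form; this text tells all that it offers.
- The arm moves only by the tool carry_out, never from a script. Its argument "targets" is one flat list of numbers, 5 for each row, row after row: the closure in counts, from 0 (fully open) to 255 (shut), then the shift along the world's x, y, z in mm, then the turn about the world's z in degrees. A call has 1 to 20 rows; each row shifts and turns the commanded pose from where the row before left it; what a row does not reach is not made up. A row lasts 1/10 s, in which the tool goes at most 50 mm and 8.59 degrees, less where a joint would pass 70% of its speed; a pose out of reach is approached as far as the arm can. A call is refused whole if a number of a shift passes 50 or a number of a turn 8.59, either way. A call with a gripper value outside its range is refused whole. The fingers move at their own pace and stop on an object; "newtons" is the grip in N (left out, the last holds). Time passes only in rows, so rows that do not move let the fingers close. It gives the time, the measured TCP pose, the force, the opening and the grip force at its end, in the units of the state.
- bot.get_obs(): the state, without advancing time (a new reading comes with each control period).
- imaging.read_camera(name): name is "scene" or "top" or "wrist"; returns a dict with "frame" (420x560x3 uint8, red, green, blue), "fov_y" (degrees; the focal length in pixels is half the picture's height over the tangent of half this angle, whatever the lens; pixels are square), "cx", "cy" (the principal point, pixels), "pose" (4x4, takes a point from camera to world coordinates); the wrist camera has in their place "tool_from_camera" (4x4, takes a point from camera to tool coordinates, whose origin is the TCP and whose axes are the flange's). Camera axes: x right, y up, looking along -z (the intrinsics and any distortion apply to the point x, -y, -z); pixel columns grow to the right and rows downward; lengths in m; the calibration is good to about 2 mm. A picture is of the moment at which its call begins: read the wrist's pose just before it. There is no depth.
- bot.hand_in(): hands the job in; it is judged then, once.
The state is a dict: "t": time; "q": joint angles; "joint_vel": joint speeds; "joint_torque": joint torques, N m; "eef_pos": TCP position; "tool_rot": TCP orientation; "contact_force": force on the tool from outside, world axes, zero at the start; "torque": the same for the moment, N m; "gripper_width": opening from 0.0 (shut) to 1.0 (fully open); "grasp_force": force on a finger pad.
Only numpy, scipy, OpenCV 4.12 (cv2) and the standard library are available. Lean on these libraries where they do the work, as an engineer would, in place of code of your own. Each camera call takes 0.05 s, during which the arm holds its last target. There are 200 camera calls.

TASK

A loaf tin with a side tab stands on the tin track, held back by a spring-loaded stop pin. With the fingertips press the long bar beside the track fully down to sink the pin and, keeping it down, push the tin by its tab along the track until the whole tin is past the pin in the end bay; then let the bar go so that the pin springs fully up behind the tin. Only press and push: nothing is lifted, the tin stays flat on the track, and the other things on the bench are left where they are.

Things in the scene. Friction and masses are not known exactly. Their poses are not given: they have to be found in the camera images.
- track: fixed aluminium tin track; +x = way the tin travels, z up; origin on the bench under the stop pin. Deck top 22 mm above the bench, x -185 to +150 mm, between guide walls with inner faces at y -45 and +45 mm, 6 mm thick, 10 mm (at -y) and 22 mm (at +y) above the deck. The bay lies between pin and end wall
- bay_end (a point): middle of the end wall's inner face at deck height, at track x +135 mm; the end wall is 102 mm wide, 30 mm above the deck
- stop (a joint): spring stop: stop pin and press bar, one rigid piece sliding straight down; 0 = up (locked), 0.013 m = bottomed. At 0 the pin stands 8 mm above the deck, so the tin passes over it only above 0.008. A spring returns it: about 3 N at the top, 6.6 N at the bottom, wherever along the bar it is pressed
- pin (a point): top centre of the stop pin, an upright 14 mm diameter steel pin in the middle of the deck (track x 0, y 0); moves with joint stop
- bar (a point): middle of the top face of the press bar, a flat steel bar beside the low guide wall, 240 mm long (track x -155 to +85 mm), 38 mm wide (track y -56 to -94 mm), this point at x -35, y -75 mm; its top is 36 mm above the bench when up, 23 mm when bottomed. Axes as the track's
- tin: loose dark steel loaf tin with a loaf in it, 110 mm along x, 85 mm along y, 50 mm tall (loaf domes to 61 mm), about 0.5 kg; origin at the centre of its underside. Stands on the deck, axes along the track's, 2.5 mm play each side, sliding easily (oiled); front at +55 mm, rear at -55 mm of its x. At the start it is wholly behind (-x of) the pin
- tab (a point): on the rear (-x) face of the tin's side tab: an upright steel plate at the middle of the tin's -y side, reaching out over the low wall and the bar to tin y -88.5 mm, 6 mm thick along x, 40 to 56 mm above the bench. This point is at tin x -3, y -75.5 mm, 26 mm above its underside, over the bar's middle line
- spare_tin: bystander: loaf tin like the one on the track but with no side tab, 110 x 85 x 50 mm, loose on the bench; origin at the centre of its underside
- cutter: bystander: steel ring pastry cutter, 70 mm across, 40 mm tall, loose; origin at the centre of its underside
- jar: bystander: glass jar, 52 mm across, 85 mm tall, loose; origin at the centre of its underside
- nozzle: bystander: steel piping nozzle, a cone 34 mm across and 45 mm tall, loose; origin at the centre of its underside
- scraper: bystander: dough scraper lying flat, about 106 x 110 mm, 16 mm tall, loose; origin at its underside
- timer: bystander: white kitchen timer lying flat, 50 x 60 x 20 mm, loose; origin at the centre of its underside

How it is judged:
By the outcome, as a careful person would: the job done as asked, in the order asked, and still so for the second after the job is handed in, with the robot touching nothing.
It also fails if it takes over 40 s, if anything falls off the work surface, if the arm or the gripper's body presses on something with over 40 N, if the wrist force passes 120 N, or if a joint passes its speed limit or range.

## Working session

There is one attempt and no reset: what is moved stays moved. The work goes in short steps, Python scripts to look and compute and a tool call to move; the robot and the scene stay as the last step left them, time stands still between calls to the robot, and variables do not carry over. Pictures are saved under pics/ and viewed, at most 10 in all, crops included, and the job is handed in when it is done.

Besides the shell and the picture viewer there is one more tool, called after "Call:" as name(argument=value, ...) on one line, values as JSON. carry_out: Moves the arm, as the interface text tells. Its arguments: {"type":"object","properties":{"targets":{"type":"array","items":{"type":"number"}},"newtons":{"type":"number"}},"required":["targets"]}

```bash
mkdir -p pics
cat > h.py <<'E'
import numpy as np, cv2
from station import bot, imaging
def ray(c,u,v):
    f=c["frame"].shape[0]/2/np.tan(np.radians(c["fov_y"])/2)
    d=np.array([(u-c["cx"])/f,-(v-c["cy"])/f,-1.0]); P=np.array(c["pose"])
    return P[:3,3],P[:3,:3]@d
def onplane(c,u,v,z):
    o,d=ray(c,u,v); return o+d*(z-o[2])/d[2]
def proj(c,p):
    f=c["frame"].shape[0]/2/np.tan(np.radians(c["fov_y"])/2)
    P=np.linalg.inv(np.array(c["pose"])); q=P[:3,:3]@np.array(p)+P[:3,3]
    return np.array([c["cx"]-f*q[0]/q[2], c["cy"]+f*q[1]/q[2]])
E
python3 - <<'E'
from h import *
for n in("scene","top"):
    c=imaging.read_camera(n); cv2.imwrite(f"pics/{n}0.png",c["frame"][:,:,::-1]); print(n,{k:v for k,v in c.items() if k!="frame"})
o=bot.get_obs(); print({k:np.round(v,3) for k,v in o.items()}); print(bot.grip_point_offset)
E
```

```text
scene {'fov_y': 49.639939242517606, 'cx': 272.0656636516852, 'cy': 211.6337324229548, 'pose': array([[ 0.86476647, -0.41924184,  0.27643305,  0.82048744],
       [ 0.50207234,  0.73289479, -0.45911719, -0.42450944],
       [-0.01011521,  0.53581854,  0.84427257,  0.83984013],
       [ 0.        ,  0.        ,  0.        ,  1.        ]])}
top {'fov_y': 50.99529406167406, 'cx': 281.5475823815286, 'cy': 208.68237775013364, 'pose': array([[ 0.00655373,  0.99128542, -0.13156846,  0.41048209],
       [-0.99949951,  0.01056558,  0.0298176 ,  0.00860983],
       [ 0.03094785,  0.1313072 ,  0.99085854,  1.01193426],
       [ 0.        ,  0.        ,  0.        ,  1.        ]])}
{'t': np.float64(0.1), 'q': array([ 1.059,  0.478,  0.022,  1.556, -0.012,  1.109, -0.083]), 'joint_vel': array([-0.001, -0.002,  0.001, -0.003,  0.002,  0.001,  0.   ]), 'joint_torque': array([ 4.0000e-03, -5.9777e+01,  1.6130e+00, -2.8196e+01,  1.3000e-02,
        5.0000e-03, -0.0000e+00]), 'eef_pos': array([ 0.265, -0.62 ,  0.23 ]), 'tool_rot': array([-0.001,  0.98 ,  0.201, -0.   ]), 'contact_force': array([-0.092, -0.189,  0.83 ]), 'torque': array([-0.046, -0.023, -0.037]), 'grasp_force': np.float64(0.0), 'gripper_width': np.float64(0.996)}
0.0187
```

View pics/top0.png

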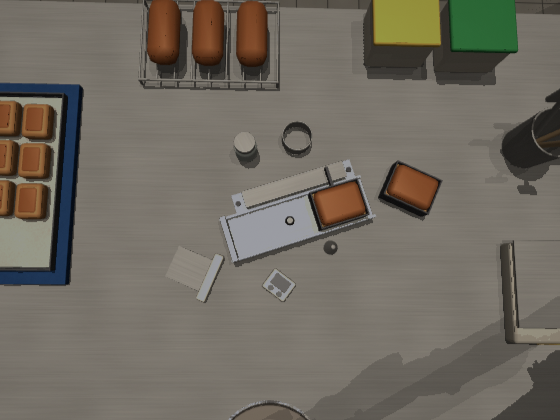

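View pics/scene0.png

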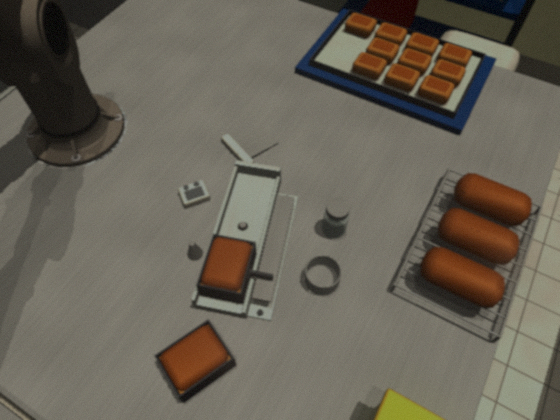

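The top view shows the pin at about (290,220). The track runs to the left and slightly down, with the tin at (340,203). The bar is above the track, and its screws are at (238,203) and (349,170). I'll zoom in next.

Run:
```python
import cv2
i=cv2.imread("pics/top0.png")[120:270,215:385]; cv2.imwrite("pics/c1.png",cv2.resize(i,None,fx=4,fy=4,interpolation=cv2.INTER_CUBIC))
```

```text
(no output)
```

View pics/c1.png

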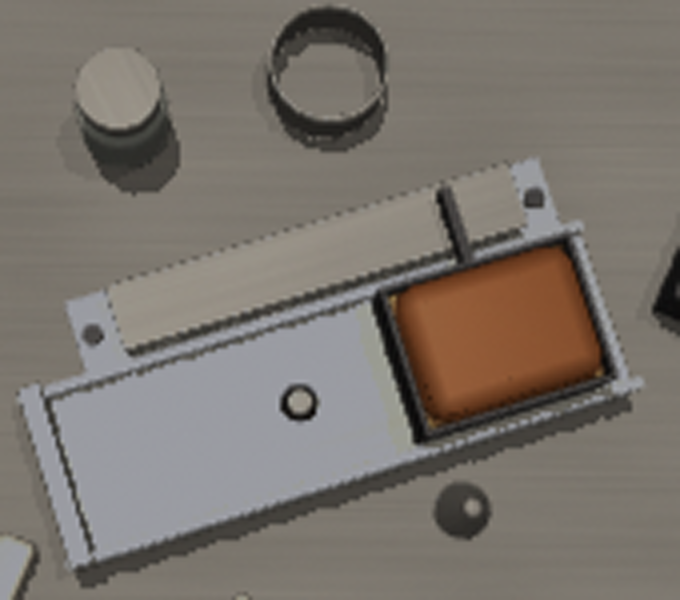

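The crop shows the pin at (299,402), the bar corners at (107,285), (130,352), (513,163) and (525,232), and the tab from (446,190) to (466,262).

Run:
```python
from h import *
c=imaging.read_camera("top")
g=lambda x,y,z: onplane(c,215+(x+.5)/4-.5,120+(y+.5)/4-.5,z)
pin=g(299,402,.030); B=[g(*p,.036) for p in((107,285),(130,352),(525,232),(513,163))]
bc=np.mean(B,0); ex=(B[0]+B[1]-B[2]-B[3])[:2]/2; L=np.linalg.norm(ex); 
print("pin",pin,"bar",bc,"L",L,"W",np.linalg.norm(B[0]-B[1]),np.linalg.norm(B[2]-B[3]))
fr=[g(380,294,.072),g(415,440,.072)];print("tin front",fr)
a=np.arctan2(ex[1],ex[0]);print("yaw",np.degrees(a)); R=np.array([[np.cos(a),-np.sin(a)],[np.sin(a),np.cos(a)]])
v=pin[:2]-R@[0,0]; print("bar in track wrt pin (exp -35,-75)",R.T@(bc-pin)[:2])
# end wall outer top, z .052
T=lambda p:R.T@(p[:2]-pin[:2])*1e3
print("endwall in",T(g(50,400,.052)),T(g(92,550,.022)))
print("tab tip/root z56",T(g(441,190,.056)),T(g(452,188,.056)),T(g(456,262,.056)))
print("tin front",[T(p) for p in fr],"rear",T(g(572,240,.072)),T(g(616,376,.072)))
for nm,p in dict(jar=(118,85,.085),ring=(328,75,.04),noz=(470,508,.045)).items(): print(nm,T(g(*p)))
for p in [(-35,-75,36),(-155,-56,36),(85,-94,36),(0,0,30),(135,45,22)]:
    w=pin[:2]+R@np.array(p[:2])/1e3; print(p,w, np.round(proj(c,[*w,p[2]/1e3])))
```

```text
pin [ 0.51515015 -0.03868241  0.03      ] bar [ 0.59659197 -0.05010828  0.036     ] L 0.23721621551270225 W 0.04010169232575277 0.04047092489235898
tin front [array([ 0.56997354, -0.08037343,  0.072     ]), array([ 0.4907877, -0.0990542,  0.072    ])]
yaw 107.71079481221615
bar in track wrt pin (exp -35,-75) [-0.03565996 -0.07410593]
endwall in [131.47283603 -39.27006865] [134.63079741  44.35730446]
tab tip/root z56 [-109.14143507  -87.53911514] [-115.3731864   -86.83114408] [-104.47769944  -46.4041082 ]
tin front [array([-56.39300866, -39.54206175]), array([-50.09905682,  41.57362309])] rear [-166.08196107  -37.20180552] [-165.03950053   40.78332753]
jar [  46.19824922 -188.47981499]
ring [ -71.22480232 -172.86049793]
noz [-71.16231215  84.92809449]
(-35, -75, 36) [ 0.5972429  -0.04920762] [294. 184.]
(-155, -56, 36) [ 0.61564893 -0.16930016] [347. 176.]
(85, -94, 36) [0.57883687 0.07088492] [241. 191.]
(0, 0, 30) [ 0.51515015 -0.03868241] [289. 220.]
(135, 45, 22) [0.43121427 0.07622959] [238. 257.]
```

Call:
carry_out(targets=[255, 25, 36, 0, -5.7, 255, 25, 36, 0, 0, 255, 25, 36, 0, 0, 255, 25, 36, 0, 0, 255, 25, 36, 0, 0, 255, 25, 36, 0, 0, 255, 25, 36, 0, 0, 255, 25, 36, 0, 0, 255, 25, 36, 0, 0, 255, 25, 36, 0, 0, 255, 25, 36, 0, 0, 255, 25, 36, 0, 0, 255, 25, 36, 0, 0, 255, 25, 36, 0, 0, 255, 0, 0, 0, 0, 255, 0, 0, 0, 0], newtons=30)

```text
t: 1.75
eef_pos: [0.6154, -0.1154, 0.2308]
tool_rot: [-0.0, 0.988, 0.153, -0.0]
contact_force: [-1.3, -1.2, 0.1]
gripper_width: 0.002
grasp_force: 0.0
```

```bash
cat >> h.py <<'E'
from scipy.spatial.transform import Rotation
def wrist():
    o=bot.get_obs(); c=imaging.read_camera("wrist"); T=np.eye(4)
    T[:3,:3]=Rotation.from_quat(np.array(o["tool_rot"]),scalar_first=True).as_matrix(); T[:3,3]=o["eef_pos"]
    c["pose"]=T@np.array(c["tool_from_camera"]); return o,c
E
python3 - <<'E'
from h import *
o,c=wrist(); print({k:np.round(v,3) for k,v in o.items()}); cv2.imwrite("pics/w1.png",c["frame"][:,:,::-1]); np.savez("w1.npz",pose=c["pose"],fov_y=c["fov_y"],cx=c["cx"],cy=c["cy"],frame=c["frame"]); print(c["pose"])
E
```

```text
{'t': np.float64(1.75), 'q': array([ 0.22 ,  0.406, -0.178,  1.669,  0.079,  1.075, -1.245]), 'joint_vel': array([ 0.038, -0.013,  0.042,  0.018,  0.007,  0.004,  0.005]), 'joint_torque': array([ -2.579, -54.357,  -2.883, -28.063,  -0.232,  -0.09 ,  -0.065]), 'eef_pos': array([ 0.615, -0.115,  0.231]), 'tool_rot': array([-0.   ,  0.988,  0.153, -0.   ]), 'contact_force': array([-1.306, -1.161,  0.079]), 'torque': array([-0.06 ,  0.064,  0.034]), 'grasp_force': np.float64(0.0), 'gripper_width': np.float64(0.002)}
[[ 0.30161626  0.90403753  0.30289234  0.69406159]
 [-0.95342803  0.28652983  0.09421064 -0.09096702]
 [-0.00161774 -0.31720151  0.94835678  0.37369694]
 [ 0.          0.          0.          1.        ]]
```

View pics/w1.png

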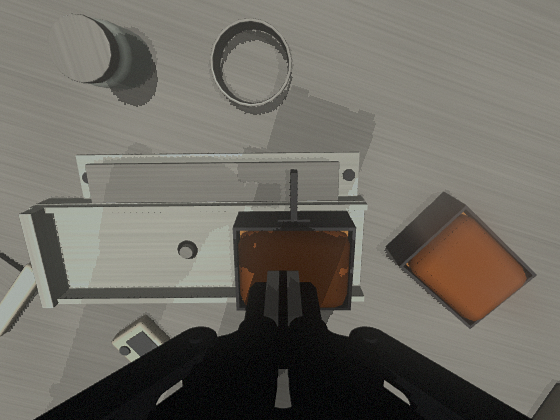

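The wrist view shows the bar corners at (86,165), (338,163), (339,200) and (88,203). The tab is from (294,170) to (294,218), the pin is at (187,249), and the fingertips are near (285,272).

Run:
```python
from h import *
c=dict(np.load("w1.npz")); g=lambda u,v,z:onplane(c,u,v,z)
B=[g(*p,.036) for p in((86,165),(338,163),(339,200),(88,203))]; bc=np.mean(B,0)
ex=(B[0]+B[3]-B[1]-B[2])[:2]/2; a=np.arctan2(ex[1],ex[0]); print("bar",bc,"L",np.linalg.norm(ex),"W",np.linalg.norm(B[1]-B[2]),"yaw",np.degrees(a))
R=np.array([[np.cos(a),-np.sin(a)],[np.sin(a),np.cos(a)]]); org=bc[:2]-R@[-.035,-.075]
T=lambda p:R.T@(p[:2]-org)*1e3
print("org",org,"pin",T(g(187,246,.030)),"tab",[T(g(u,v,.056)) for u,v in((290,170),(298,170),(298,218))])
print("tin front corners",T(g(235,226,.072)),T(g(355,226,.072)))
for p in((-135,-75),(-137,-75)): print(p,org+R@np.array(p)/1e3)
print("1mm along x",R[:,0], "tool x yaw",np.degrees(np.arctan2(c["pose"][1,2],c["pose"][0,2])))
```

```text
bar [ 0.59822801 -0.0503771   0.036     ] L 0.24105107771100995 W 0.03622039061409254 yaw 108.16249409710628
org [ 0.51605483 -0.0404994 ] pin [-2.58218893 -7.43243562] tab [array([-108.86606507,  -90.82490671]), array([-115.98549508,  -90.75165139]), array([-116.11844582,  -45.64314468])]
tin front corners [-59.45720198 -44.11856979] [-166.18033821  -43.0492592 ]
(-135, -75) [ 0.62939931 -0.14539473]
(-137, -75) [ 0.63002273 -0.14729508]
1mm along x [-0.311713   0.9501763] tool x yaw 17.277611132390636
```

Call:
carry_out(targets=[255, 14, -29, 0, 0, 255, 0, 0, -45, 0.4, 255, 0, 0, -45, 0, 255, 0, 0, -45, 0, 255, 0, 0, -45, 0, 255, 0, 0, 0, 0, 255, 0, 0, 0, 0])

```text
t: 2.5
eef_pos: [0.6285, -0.1473, 0.0517]
tool_rot: [0.0, 0.988, 0.154, -0.001]
contact_force: [0.4, 1.0, 0.5]
gripper_width: -0.001
grasp_force: 0.0
```

Run:
```python
from h import *
o,c=wrist(); print(np.round(o["eef_pos"],4),np.round(o["contact_force"],2)); s=imaging.read_camera("scene")
p=proj(s,o["eef_pos"]); i=s["frame"][200:330,180:320,::-1]
a=cv2.resize(i,(431,400),interpolation=cv2.INTER_CUBIC); b=cv2.resize(c["frame"][:,:,::-1],(369,277)); 
im=np.zeros((400,800,3),np.uint8); im[:,:431]=a; im[:277,431:]=b; cv2.imwrite("pics/n2.png",im); print(p)
```

```text
[ 0.6285 -0.1473  0.0517] [0.44 1.01 0.51]
[261.95489471 286.08621719]
```

View pics/n2.png

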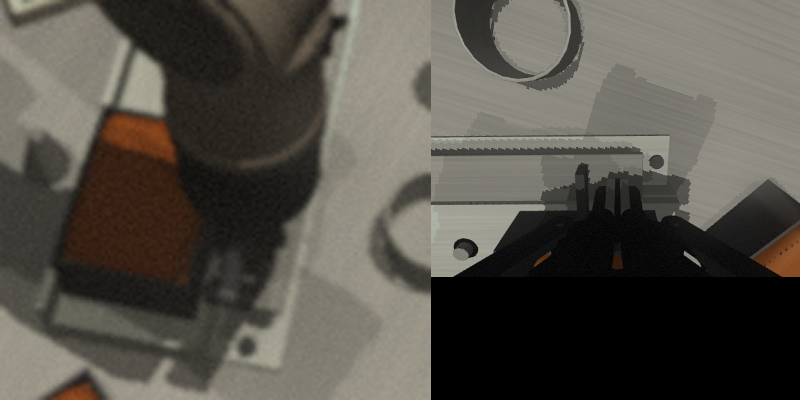

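The fingers are over the bar just behind the tab, clear of it and inside the bar's end, so I'm pressing now.

Call:
carry_out(targets=[255, 0, 2, -12, 0, 255, 0, 0, -6, 0, 255, 0, 0, -5, 0, 255, 0, 0, -5, 0, 255, 0, 0, -2, 0, 255, 0, 0, 0, 0, 255, 0, 0, 0, 0])

```text
t: 3.3
eef_pos: [0.6303, -0.1436, 0.023]
tool_rot: [0.0, 0.988, 0.155, 0.001]
contact_force: [-2.2, 1.0, 12.3]
gripper_width: -0.001
grasp_force: 6.2
```

Call:
carry_out(targets=[255, -1, 3, -1, 0, 255, -1.5, 4.8, 0, 0, 255, -2, 6.2, 0, 0, 255, -2.5, 7.8, 0, 0, 255, -2.5, 7.8, 0, 0, 255, -2.5, 7.8, 0, 0, 255, -2.5, 7.8, 0, 0, 255, -2.5, 7.8, 0, 0, 255, -2.5, 7.8, 0, 0, 255, -1.5, 4.7, 0, 0, 255, 0, 0, 0, 0])

```text
t: 4.4
eef_pos: [0.6113, -0.0795, 0.023]
tool_rot: [0.001, 0.988, 0.155, 0.003]
contact_force: [1.2, -2.0, 14.9]
gripper_width: 0.003
grasp_force: 7.5
```

Run:
```python
from h import *
o,c=wrist(); print(np.round(o["eef_pos"],4),np.round(o["contact_force"],2)); s=imaging.read_camera("top")
a=cv2.resize(s["frame"][130:270,215:385,::-1],(480,395),interpolation=cv2.INTER_CUBIC); b=cv2.resize(c["frame"][:,:,::-1],(320,240))
im=np.zeros((400,800,3),np.uint8); im[:395,:480]=a; im[:240,480:]=b; cv2.imwrite("pics/n3.png",im)
```

```text
[ 0.6113 -0.0795  0.023 ] [ 1.2  -2.02 14.9 ]
```

View pics/n3.png

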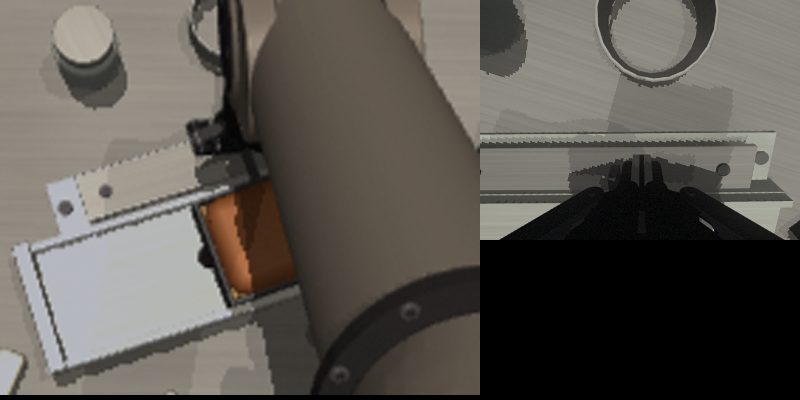

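Call:
carry_out(targets=[255, -1.5, 4.8, 0, 0, 255, -2.5, 7.8, 0, 0, 255, -2.5, 7.8, 0, 0, 255, -2.5, 7.8, 0, 0, 255, -2.5, 7.8, 0, 0, 255, -2.5, 7.8, 0, 0, 255, -2.5, 7.8, 0, 0, 255, -2.5, 7.8, 0, 0, 255, -2.5, 7.8, 0, 0, 255, -2.5, 7.8, 0, 0, 255, -2.5, 7.8, 0, 0, 255, -2.5, 7.8, 0, 0, 255, -1.5, 4.8, 0, 0, 255, -0.6, 2, 0, 0, 255, 0, 0, 0, 0, 255, 0, 0, 0, 0])

```text
t: 6.1
eef_pos: [0.5807, 0.0175, 0.023]
tool_rot: [0.001, 0.988, 0.154, 0.003]
contact_force: [0.6, -3.7, 16.9]
gripper_width: -0.002
grasp_force: 8.4
```

Run:
```python
from h import *
o,c=wrist(); print(np.round(o["eef_pos"],4),np.round(o["contact_force"],2)); s=imaging.read_camera("top")
a=cv2.resize(s["frame"][150:270,215:345,::-1],(520,480),interpolation=cv2.INTER_CUBIC); b=cv2.resize(c["frame"][:,:,::-1],(280,210))
im=np.zeros((480,800,3),np.uint8); im[:,:520]=a; im[:210,520:]=b; cv2.imwrite("pics/n4.png",im)
```

```text
[0.5807 0.0175 0.023 ] [ 0.56 -3.7  16.88]
```

View pics/n4.png

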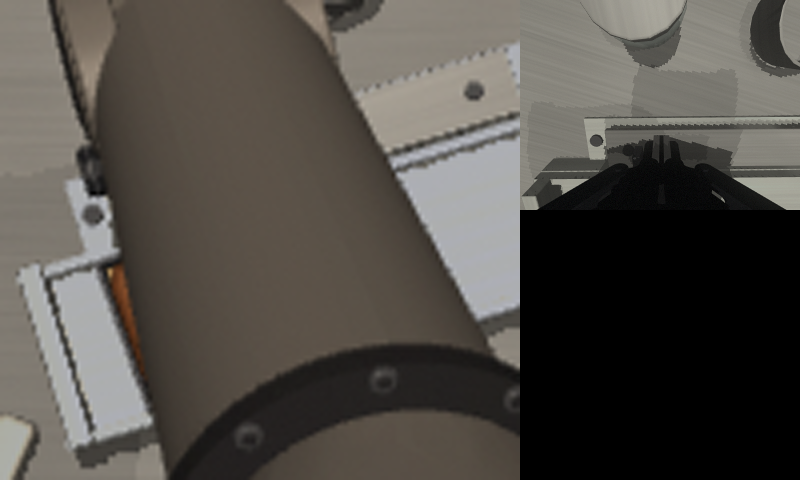

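The tin's front rim runs from (105,270) to (143,375) in the crop, short of the end wall. I'll work out how far is left.

Run:
```python
from h import *
s=imaging.read_camera("top"); a=np.radians(107.8); R=np.array([[np.cos(a),-np.sin(a)],[np.sin(a),np.cos(a)]]); org=np.array([.5155,-.0395])
T=lambda u,v,z:np.round(R.T@(onplane(s,215+(u+.5)/4-.5,150+(v+.5)/4-.5,z)[:2]-org)*1e3,1)
print("front rim",T(105,270,.072),T(143,375,.072)); print("end wall inner top",T(47,278,.052),"deck",T(93,430,.022))
print("finger",R.T@(np.array(bot.get_obs()["eef_pos"])[:2]-org)*1e3)
c=imaging.read_camera("scene"); cv2.imwrite("pics/s5.png",cv2.resize(c["frame"][150:330,160:340,::-1],(600,600),interpolation=cv2.INTER_CUBIC))
```

```text
front rim [101.6 -33.3] [98.5 26.5]
end wall inner top [133.5 -40.9] deck [135.1  44.4]
finger [ 34.41905921 -79.45310809]
```

View pics/s5.png

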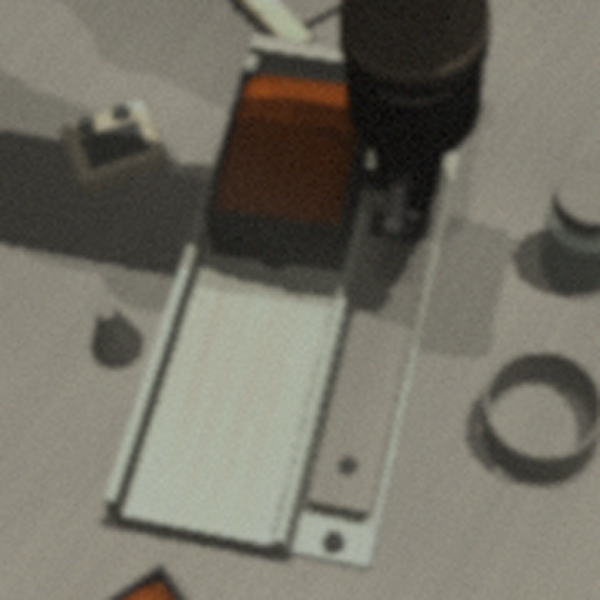

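Call:
carry_out(targets=[255, -1, 3.1, 0, 0, 255, -1.5, 4.7, 0, 0, 255, -1.8, 5.6, 0, 0, 255, -1.8, 5.6, 0, 0, 255, -1.2, 3.9, 0, 0, 255, -0.9, 2.8, 0, 0, 255, -0.3, 1, 0, 0, 255, 0, 0, 0, 0, 255, 0, 0, 0, 0])

```text
t: 7.2
eef_pos: [0.5723, 0.0438, 0.0229]
tool_rot: [0.001, 0.988, 0.154, 0.003]
contact_force: [1.5, -5.8, 17.1]
gripper_width: -0.0
grasp_force: 8.6
```

Run:
```python
from h import *
o=bot.get_obs(); a=np.radians(107.8); R=np.array([[np.cos(a),-np.sin(a)],[np.sin(a),np.cos(a)]]); org=np.array([.5155,-.0395])
print(R.T@(np.array(o["eef_pos"])[:2]-org)*1e3)
c=imaging.read_camera("scene"); im=cv2.resize(c["frame"][150:270,200:320,::-1],(600,600),interpolation=cv2.INTER_CUBIC)
for x,y,z in((0,0,.022),(17,-42,.022),(17,42,.022),(17,42,.072),(17,-42,.072)):
    p=proj(c,[*(org+R@[x/1e3,y/1e3]),z]); cv2.circle(im,tuple(int(k) for k in ((p-[200,150])*5+2)),3,(0,0,255),-1)
cv2.imwrite("pics/s6.png",im)
```

```text
[ 61.98598209 -79.58689177]
```

View pics/s6.png

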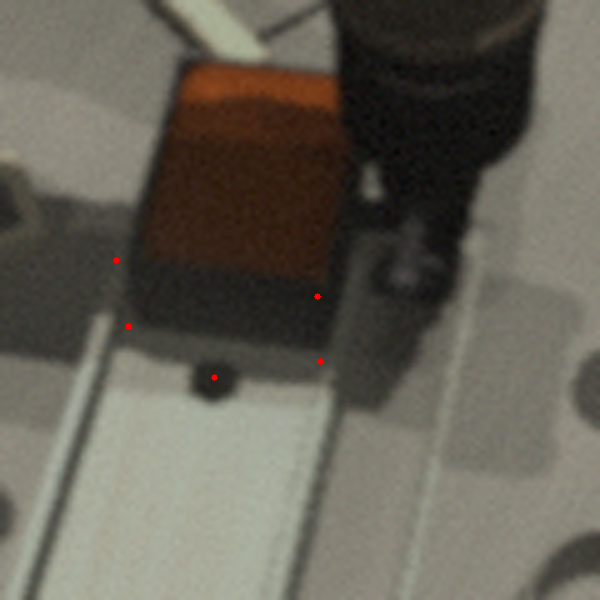

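The pin hole at (214,380) is now clear and lies wholly behind the tin, whose rear bottom edge is at row 345. I'm backing off the tab slightly and letting the bar up.

Call:
carry_out(targets=[255, 0.5, -1.5, 0, 0, 255, 1, -3, 0, 0, 255, 0, 0, 2, 0, 255, 0, 0, 5, 0, 255, 0, 0, 6, 0, 255, 0, 0, 10, 0, 255, 0, 0, 25, 0, 255, 0, 0, 40, 0, 255, 0, 0, 50, 0, 255, 50, -20, 20, 0, 255, 50, -20, 0, 0, 255, 50, -20, 0, 0, 255, 30, -10, 0, 0, 255, 0, 0, 0, 0, 255, 0, 0, 0, 0])

```text
t: 8.75
eef_pos: [0.7357, -0.0236, 0.1746]
tool_rot: [-0.0, 0.988, 0.155, -0.001]
contact_force: [-0.2, 0.1, -0.3]
gripper_width: 0.002
grasp_force: 0.0
```

Run:
```python
from h import *
o=bot.get_obs(); print(np.round(o["eef_pos"],3),o["t"],np.round(o["contact_force"],1))
c=imaging.read_camera("scene"); s=imaging.read_camera("top")
im=np.zeros((400,800,3),np.uint8)
im[:,:400]=cv2.resize(c["frame"][150:330,180:360,::-1],(400,400),interpolation=cv2.INTER_CUBIC)
im[:,400:]=cv2.resize(s["frame"][120:270,215:365,::-1],(400,400),interpolation=cv2.INTER_CUBIC)
cv2.imwrite("pics/f.png",im)
```

```text
[ 0.736 -0.024  0.175] 8.75 [-0.2  0.1 -0.3]
```

View pics/f.png

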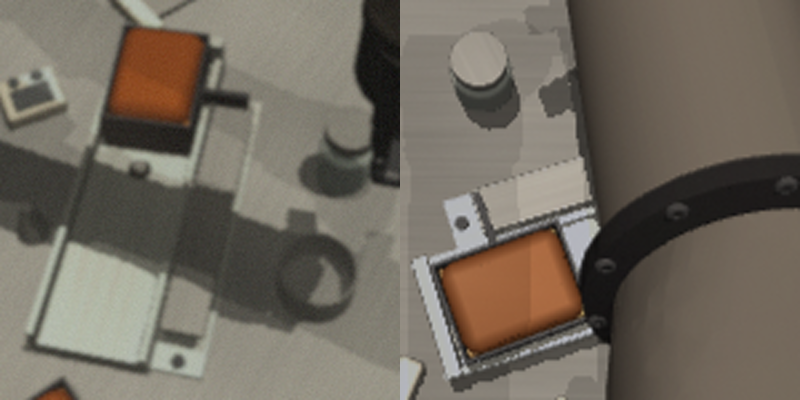

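The tin is in the bay, the pin is up behind it at (139,167), the bar is raised, and the robot is clear.

```bash
python3 -c "
from station import bot; print(bot.hand_in())"
```

```text
the job is handed in; nothing more can be done
None
```

Job handed in at about 9 s: the tin is wholly past the pin in the end bay, the bar is released with the pin up behind the tin, and the last camera check showed the arm touching nothing.

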